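Press the missing gauge home in its tilted foam insert

ROBOT

A 6-joint arm with a two-finger parallel gripper is mounted at the origin on the work surface; the furniture and walls round the work are solid. World frame = base frame: x ahead of the robot, y to its left, z up, the work surface at z = 0. Lengths are in m, angles in degrees, forces in N, time in s.
With the tool pointing down it reaches from about 0.4 to 0.825 m from the base axis. Payload 7 kg.
Tool frame: the origin (TCP) lies at the very end of the fingers, on their centre line; the grasp point (between the pads) lies 19 mm behind it (ctrl.grip_point_offset is the distance from the TCP to the grasp point, in m); x points along the fingers, z is the direction in which the jaws open and shut, and the axes are right-handed (so a half turn about x gives the same grasp; the last joint's range is limited). The gripper opens to 88 mm and grips with 3 to 60 N. Pads are 19 mm wide; open, the fingers measure 130 mm over their backs; the gripper's body (78 mm by 193 mm) begins 47 mm behind the grasp point.
Start: joints at [-49.842, 20.546, 0.682, 0, -70.136, -16.507], TCP at [0.271, -0.618, 0.227] pointing down, gripper open.
Joint ranges: [-176.03, 176.03], [-82.01, 121.73], [-58.28, 71.71], [-173.87, 95.51], [-174.79, -0.11], [-173.66, 173.66]. Speed limits (degrees/s): [136.94, 136.94, 172.46, 180, 180, 180].

INTERFACE

Orientations are given as [roll, pitch, yaw] about the fixed x, y, z axes, in that order (R = Rz(yaw) Ry(pitch) Rx(roll)).
In Python, from plant import get_obs, snapshot, calibration, close_job, ctrl gives the robot as it stands.
- The arm moves only by the tool move_arm, never from a script. Its argument "commands" is a list that holds one entry, the list of rows, each a list of 4 numbers: the shift along the tool's x, y, z in cm, then the turn about the tool's x in rad. In form: [[[dx, dy, dz, spin], ...]]. A call has 1 to 8 rows; each row shifts and turns the commanded pose from where the row before left it, along the tool's axes as they then stand; what a row does not reach is not made up. A row lasts 1/10 s, in which the tool goes at most 50 mm and 8.59 degrees, less where a joint would pass 70% of its speed; a pose out of reach is approached as far as the arm can. A call with a gripper value outside its range is refused whole. "jaw" is the finger opening in cm, from 0 to 8.76, set as the call begins (left out, the last holds). The fingers move at their own pace and stop on an object; the grip force is fixed at half the most. Time passes only in rows, so rows that do not move let the fingers close. It gives the time, the measured TCP pose, the force and the opening at its end, in the units of the state.
- get_obs(): the state, without advancing time (a new reading comes with each control period).
- snapshot(name): name is "scene" or "top"; returns (picture, depth): 400x640x3 uint8, red, green, blue; 400x640 float32, m along the optical axis (not along the pixel's ray), 0 where there is no reading.
- calibration(name): a dict with "mtx" (3x3 intrinsics, pixels), "T" (4x4, takes a point from camera to world coordinates). Camera axes: x right, y up, looking along -z (the intrinsics and any distortion apply to the point x, -y, -z); pixel columns grow to the right and rows downward; lengths in m; the calibration is good to about 2 mm. A picture is of the moment at which its call begins. calibration takes no time and is no camera call.
- close_job(): hands the job in, once; it reports no verdict.
The state is a dict: "clock": time; "joint_pos": joint angles; "qvel": joint speeds; "tau": joint torques, N m; "tool_pos": TCP position; "orientation": TCP orientation; "force": force on the tool from outside, world axes, zero at the start; "moment": the same for the moment, N m; "opening": finger opening in m.
Only numpy, scipy, OpenCV 4.12 (cv2) and the standard library are available. Lean on these libraries where they do the work, as an engineer would, in place of code of your own. Each camera call takes 0.05 s, during which the arm holds its last target. There are 200 camera calls.

TASK

The foam insert on the tilted stand has one empty cutout. Of the two loose metal gauges on the bench, take the one that fits it and press it fully home, square and flush with the foam, then let go; leave the other gauge and the other things on the bench where they lie.

Things in the scene. Friction and masses are not known exactly. Their poses are not given: they have to be found in the camera images.
- t_gauge: Loose bare-aluminium T-shaped gauge, 0.08 to 0.17 kg, the one that fits. Plate 12 mm thick: crosspiece 22 mm (x) by 70 mm (y) centred on the origin; stem 22 mm wide (y), reaching 47 mm from the origin to -x; lower edges of the crosspiece ends rounded 4 mm. A grip tab stands up from it (see point t_tab). Origin on the underside, straight below the tab; z is up.
- t_tab (a point): Middle of the T gauge's upright grip tab, 36 mm above the gauge's origin, with the gauge's axes. The tab is 10 mm thick along x (grip it across this), 26 mm wide along y, and its top is 46 mm above the underside, 34 mm above the plate.
- angle_gauge: Loose bare-aluminium L-shaped gauge that does not fit, to be left alone: same plate thickness, 22 x 70 mm crosspiece and grip tab, but its leg (22 mm wide, reaching 47 mm to -x) starts from the +y end of the crosspiece. Origin on the underside below the tab; z is up.
- t_pocket (a point): Empty T-shaped cutout, 12 mm deep, 2 mm larger than the T gauge on every side, mouth edges rounded 4 mm. The point lies on its floor where the T gauge's origin belongs when home; its axes are those of the seated gauge: z is the foam's normal, leaning 25 degrees from vertical to the near side, x runs up the slope, the stem lies to -x.
- lip_left (a joint): Springy foam lip at the +y end of the cutout's crosspiece, travel in m (0 at rest, grows as it is pushed back). It and its twin at the -y end each overlap the gauge by about 1.2 mm at 4 N/mm: the gauge must be pushed in with about 4 to 15 N, its weight is not enough, and is then gripped.
- insert: Dark grey firm foam insert in a fixed grey case on a stand; origin and axes as point t_pocket. Reaches 63 mm to -x, 27 to +x, 52 to +y, 100 to -y; its face is 12 mm above the origin along z. A straight gauge, 22 x 60 mm, sits fixed in it 72 mm to -y; its tab rises 34 mm from the face.
- organiser (a point): Foot, on the bench, of a fixed white bench organiser between the gauges and the stand; it stands askew, its pen drawer slightly open, and fills about 0.2 m round this point. It is 172 mm tall and small bottles on it reach 0.29 m above the bench: carry things over the near side of it or higher.
- ink_stamp: Black hand stamp standing up, 23 x 36 x 59 mm, loose; origin at the centre of its underside. Leave alone.
- forceps: Steel forceps lying flat, 11 x 128 x 9 mm (long along y), loose; origin at the centre of its underside. Leave alone.
Not all that is in view belongs to the job. What is shaped like the t_gauge but blue is not meant.

How it is judged (in metres and radians):
At the end, for the whole second after the job is handed in: The T gauge lies at rest in its cutout: origin within 3 mm along each of the cutout's x and y axes and 2 mm along its normal of the home point, its z axis within 0.05 rad and its x axis within 0.1 rad of the cutout's, released (x of t_gauge in the frame of t_pocket between -0.003 and 0.003 m and y of t_gauge in the frame of t_pocket between -0.003 and 0.003 m and z of t_gauge in the frame of t_pocket between -0.002 and 0.002 m and angle between the z axis of t_gauge and the z axis of t_pocket, either way round below 0.05 rad and angle between the x axis of t_gauge and the x axis of t_pocket, either way round below 0.1 rad and linear speed of t_gauge below 0.01 m/s); the robot touches nothing.
It fails at once if the other gauge is moved by more than 25 mm (distance of angle_gauge from where it was at the start of the episode above 0.025 m).
It fails at once if the ink stamp is moved by more than 25 mm (distance of ink_stamp from where it was at the start of the episode above 0.025 m).
It fails at once if the forceps is moved by more than 25 mm (distance of forceps from where it was at the start of the episode above 0.025 m).
It also fails if it takes over 40 s, if anything falls off the work surface, if the arm or the gripper's body presses on something with over 40 N, if the wrist force passes 120 N, or if a joint passes its speed limit or range.

## Working session

There is one attempt and no reset: what is moved stays moved. The work goes in short steps, Python scripts to look and compute and a tool call to move; the robot and the scene stay as the last step left them, time stands still between calls to the robot, and variables do not carry over. Pictures are saved under pics/ and viewed, about 8 in all and at most 12, crops included, and the job is handed in when it is done.

Besides the shell and the picture viewer there is one more tool, called after "Call:" in YAML: its name, and indented under it one key for each argument. move_arm: Moves the arm, as the interface text tells. Its arguments: {"type":"object","properties":{"commands":{"type":"array"},"jaw":{"type":"number"}},"required":["commands"]}

```bash
mkdir -p pics; ls; cat > h.py <<'E'
import numpy as np, cv2
from plant import get_obs, snapshot, calibration, close_job, ctrl
def grab(n):
    p,d=snapshot(n); np.savez(f'{n}.npz',p=p,d=d); return p,d
def load(n):
    f=np.load(f'{n}.npz'); return f['p'],f['d']
def cloud(n,d):
    c=calibration(n);K=c['mtx'];T=c['T']
    v,u=np.mgrid[0:d.shape[0],0:d.shape[1]]
    P=np.stack([(u-K[0,2])/K[0,0]*d,-(v-K[1,2])/K[1,1]*d,-d],-1)
    return P@T[:3,:3].T+T[:3,3]
E
python3 - <<'E'
from h import *
for n in('scene','top'):
    p,d=grab(n); cv2.imwrite(f'pics/{n}0.png',p[...,::-1]); c=calibration(n); print(n,c.keys(),np.round(c['mtx'],1).tolist(),np.round(c['T'],3).tolist())
o=get_obs();print(o)
E
```

```text
pics
scene dict_keys(['mtx', 'T']) [[405.6, 0.0, 327.0], [0.0, 405.6, 193.7], [0.0, 0.0, 1.0]] [[0.738, 0.387, -0.553, -0.145], [-0.675, 0.409, -0.614, -0.744], [-0.012, 0.826, 0.563, 0.701], [0.0, 0.0, 0.0, 1.0]]
top dict_keys(['mtx', 'T']) [[393.3, 0.0, 324.3], [0.0, 393.3, 200.7], [0.0, 0.0, 1.0]] [[-0.012, 0.994, -0.105, 0.376], [-1.0, -0.013, -0.012, -0.093], [-0.013, 0.105, 0.994, 1.113], [0.0, 0.0, 0.0, 1.0]]
{'clock': 0.1, 'joint_pos': array([-4.98423085e+01,  2.05868619e+01,  6.38341627e-01, -1.85417324e-02,
       -7.01383042e+01, -1.65077745e+01]), 'qvel': array([-0.01655936, -0.07028648,  0.01205651,  0.04063901, -0.09623225,
        0.02828921]), 'tau': array([-1.54859819e-03, -5.84162307e+01,  2.93747646e+01,  7.01549158e+00,
        1.01509859e-02, -7.19236323e-05]), 'tool_pos': array([ 0.27057153, -0.61789317,  0.22571399]), 'orientation': array([  5.15715122,  89.91144247, 118.80075539]), 'force': array([-0.69040603, -0.02227558, -0.35469702]), 'moment': array([ 0.02089026, -0.0207373 , -0.01295492]), 'opening': 0.08772510637381122}
```

View pics/scene0.png

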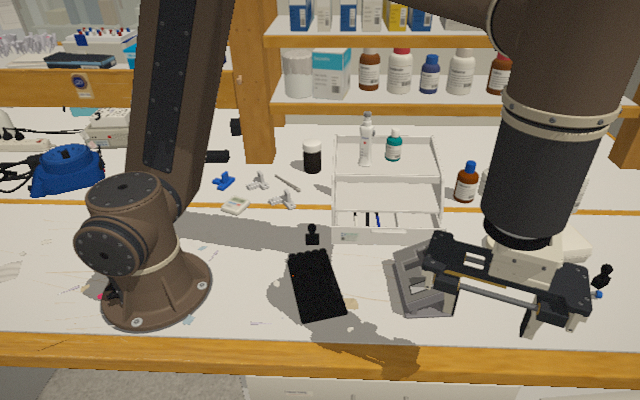

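View pics/top0.png

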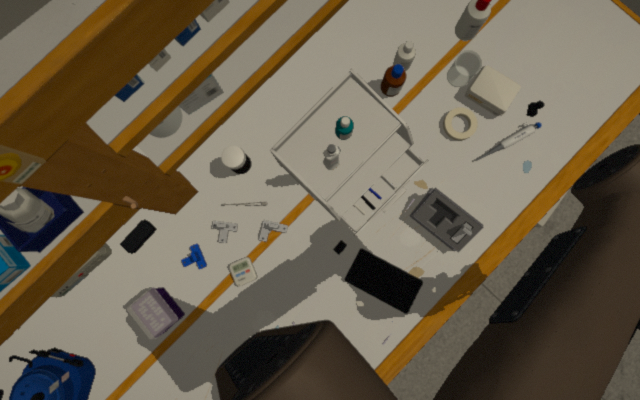

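The scene and top pictures show the candidates: bare metal gauges at top (225,231) and (271,230), and a blue look-alike at (194,256). The foam insert is at (446,220). Next, one close crop of both areas.

```bash
python3 - <<'E'
from h import *
p,d=load('top'); s,ds=load('scene')
r=lambda im,a,b,c,e:cv2.resize(im[a:b,c:e,::-1],(400,290),interpolation=cv2.INTER_CUBIC)
A=r(p,195,275,180,290);B=r(p,180,260,400,510);C=r(s,165,220,205,281+0);D=r(s,230,325,380,511)
C=r(s,163,221,217,297)
cv2.imwrite('pics/crop1.png',np.vstack([np.hstack([A,B]),np.hstack([C,D])]))
P=cloud('top',d);S=cloud('scene',ds)
for uv in[(225,231),(271,230),(194,256),(440,215),(463,234),(225,204),(340,246),(300,280)]:print('top',uv,P[uv[1],uv[0]].round(3))
for uv in[(259,180),(285,200),(223,180),(312,235)]:print('sc',uv,S[uv[1],uv[0]].round(3))
E
```

```text
top (225, 231) [0.411 0.199 0.015]
top (271, 230) [0.412 0.072 0.001]
top (194, 256) [0.343 0.273 0.046]
top (440, 215) [ 0.445 -0.39   0.057]
top (463, 234) [ 0.393 -0.446  0.067]
top (225, 204) [0.487 0.201 0.01 ]
top (340, 246) [ 0.366 -0.121  0.058]
top (300, 280) [ 0.272 -0.009  0.001]
sc (259, 180) [0.421 0.204 0.019]
sc (285, 200) [0.419 0.068 0.012]
sc (223, 180) [0.333 0.272 0.026]
sc (312, 235) [ 0.362 -0.121  0.027]
```

View pics/crop1.png

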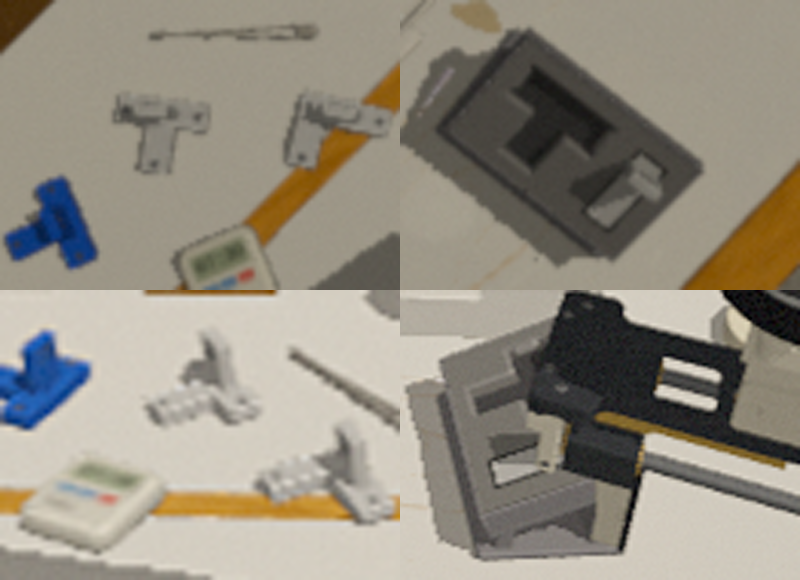

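The crop shows the T, with its stem from mid-crosspiece, at top (225,231). The L is at (271,230) with its leg at the end, so it stays. The blue T at (194,256) is not meant. The empty T cutout is at about top (446,210), beside the straight gauge at (463,234). I choose the T at (225,231) and fit both poses to depth.

```bash
cat >> h.py <<'E'
from scipy.optimize import least_squares
from scipy.spatial.transform import Rotation as R
def box(p,lo,hi):
    lo,hi=np.array(lo),np.array(hi); q=abs(p-(lo+hi)/2)-(hi-lo)/2
    return np.linalg.norm(np.maximum(q,0),axis=-1)+np.minimum(q.max(-1),0)
def tsdf(p,g=0.,top=.012):
    return np.minimum(box(p,[-.011-g,-.035-g,0],[.011+g,.035+g,top]),box(p,[-.047-g,-.011-g,0],[.0,.011+g,top]))
def gauge(p): return np.minimum(tsdf(p),box(p,[-.005,-.013,.01],[.005,.013,.046]))
def insert(p):
    s=np.maximum(box(p,[-.063,-.1,-.03],[.027,.052,.012]),-tsdf(p,.002,.03))
    return np.minimum(s,np.minimum(box(p,[-.005,-.085,.01],[.005,-.059,.046]),box(p,[-.011,-.102,.0],[.011,-.042,.012])))
def fit(P,f,x0,rot,sel,fs=.0015):
    x=np.array(x0,float)
    for i in range(6):
        q=(P-x[:3])@rot(x); m=sel(q)
        r=least_squares(lambda y:f((P[m]-y[:3])@rot(y)),x,loss='soft_l1',f_scale=fs,x_scale=np.r_[.01,.01,.01,np.ones(len(x)-3)*.1]); x=r.x
    e=f((P[m]-x[:3])@rot(x)); return x,m.sum(),np.median(abs(e)),np.mean(abs(e)<.003)
rg=lambda x:R.from_euler('z',x[3]).as_matrix()
rp=lambda x:R.from_euler('ZYX',x[3:6]).as_matrix()
E
cat > f.py <<'E'
from h import *
def cl(n):
    P=cloud(n,load(n)[1]).reshape(-1,3); return P
A,B=cl('top'),cl('scene')
sg=lambda q:(abs(q[:,0]+.015)<.05)&(abs(q[:,1])<.05)&(q[:,2]>.005)&(q[:,2]<.055)
for nm,P in(('top',A),('scene',B),('both',np.vstack([A,B]))):
    x,n,e,fr=fit(P,gauge,[.42,.2,0,-.2],rg,sg);print('T',nm,x.round(4),np.degrees(x[3]).round(2),n,e.round(4),fr.round(2))
sp=lambda q:(q[:,0]>-.055)&(q[:,0]<.022)&(q[:,1]>-.09)&(q[:,1]<.045)&(q[:,2]>-.005)&(q[:,2]<.05)
for nm,P in(('top',A),('both',np.vstack([A,B]))):
  for f_ in (.0015,.003):
    x,n,e,fr=fit(P,insert,[.448,-.405,.055,-.65,-.436,0],rp,sp,f_);print('P',nm,x.round(4),np.degrees(x[3:]).round(2),n,e.round(4),fr.round(2))
E
python3 f.py
```

```text
T top [ 4.270e-01  2.015e-01  2.000e-04 -1.542e-01] -8.84 311 0.0011 0.91
T scene [ 0.4259  0.2057  0.0008 -0.1613] -9.24 198 0.0007 0.96
T both [ 4.258e-01  2.034e-01  3.000e-04 -1.439e-01] -8.25 512 0.0011 0.9
P top [ 0.4605 -0.4     0.0625 -0.6887 -0.4362 -0.0053] [-39.46 -24.99  -0.3 ] 1479 0.0012 0.9
P top [ 0.4604 -0.3999  0.0624 -0.6857 -0.4368 -0.0064] [-39.29 -25.03  -0.37] 1482 0.0012 0.9
P both [ 0.4605 -0.3985  0.0622 -0.6863 -0.4301 -0.0055] [-39.32 -24.64  -0.32] 2526 0.0011 0.92
P both [ 0.4604 -0.3985  0.0622 -0.6867 -0.4306 -0.0054] [-39.35 -24.67  -0.31] 2527 0.0011 0.93
```

Both fits agree with the given sizes: heights about 0, pocket tilt 25°. The moves cannot tilt the tool directly, so I plan to grip the tab upright first and carry it over. Next, the tool axes and the clearances.

```bash
cat >> h.py <<'E'
def rel(target,o=None):
    o=o or get_obs(); M=R.from_euler('xyz',o['orientation'],degrees=True).as_matrix()
    return (np.array(target)-o['tool_pos'])@M*100,M
def st():
    o=get_obs(); M=R.from_euler('xyz',o['orientation'],degrees=True).as_matrix()
    print('t',round(o['clock'],2),'pos',o['tool_pos'].round(4),'x',M[:,0].round(3),'z',M[:,2].round(3),'F',o['force'].round(1),'open',round(o['opening'],4),'q',o['joint_pos'].round(1)); return o,M
E
python3 - <<'E'
from h import *
o,M=st()
print('y',M[:,1].round(3), ctrl.grip_point_offset)
for t in [(.46,-.12,.38),(.426,.203,.38)]: print(t,rel(t)[0].round(2))
yaw=np.radians(-9)
g=np.array([np.cos(yaw),np.sin(yaw),0])
for s in(1,-1): print('spin for z=',s,'gx',np.arctan2(np.dot(np.cross(M[:,2],s*g),M[:,0]),np.dot(M[:,2],s*g)))
A=cloud('top',load('top')[1]).reshape(-1,3);B=cloud('scene',load('scene')[1]).reshape(-1,3)
P=np.vstack([A[load('top')[1].ravel()>0],B[load('scene')[1].ravel()>0]])
# max height grid
for x in np.arange(.2,.9,.06):
    print(round(x,2),[int(100*max(P[(abs(P[:,0]-x)<.03)&(abs(P[:,1]-y)<.03)][:,2],default=-.01)) for y in np.arange(.48,-.7,-.06)])
E
```

```text
t 0.1 pos [ 0.2706 -0.6179  0.2257] x [-0.001  0.001 -1.   ] z [-0.401  0.916  0.002] F [-0.7 -0.  -0.4] open 0.0877 q [-49.8  20.6   0.6  -0.  -70.1 -16.5]
y [-0.916 -0.401  0.   ] 0.0188
(0.46, -0.12, 0.38) [-15.38 -37.32  38.04]
(0.426, 0.203, 0.38) [-15.33 -47.16  68.99]
spin for z= 1 gx 2.1405341208223847
spin for z= -1 gx -1.0010585327674084
0.2 [0, 10, 10, 10, 0, 0, 0, 65, 72, 59, 59, 72, 3, 3, 0, 0, 0, 33, 64, 64]
0.26 [0, 10, 10, 0, 0, 2, 2, 0, 81, 82, 81, 75, 76, 76, 74, 71, 0, 63, 64, 64]
0.32 [32, 0, 0, 4, 4, 2, 2, 0, 0, 81, 80, 3, 72, 74, 73, 71, 62, 63, 30, 55]
0.38 [38, 36, 0, 4, 1, 1, 1, 1, 0, 0, 6, 6, 0, 0, 70, 70, 59, 56, 0, 0]
0.44 [45, 45, 61, 63, 4, 4, 1, 4, 1, 15, 14, 6, 6, 5, 6, 66, 65, 0, 0, 0]
0.5 [44, 44, 56, 67, 0, 1, 1, 1, 16, 16, 14, 7, 6, 6, 8, 63, 65, 0, 0, 0]
0.56 [31, -1, 50, 67, 67, 10, 10, 17, 17, 28, 29, 14, 7, 6, 6, 0, 0, 0, 0, 0]
0.62 [0, 41, 42, 70, 71, 67, 10, 17, 17, 14, 25, 20, 14, 11, 6, 0, 0, 2, 2, 0]
0.68 [41, 41, 41, 50, 70, 67, 67, 0, 17, 17, 23, 20, 16, 15, 0, 2, 2, 2, 2, 3]
0.74 [47, 41, 45, 49, 49, 50, 60, 59, 0, 17, 17, 17, 16, 0, 0, 2, 2, 5, 5, 6]
0.8 [46, 41, 48, 48, 41, 50, 50, 48, 42, 0, 17, 17, 12, 12, 0, 0, 9, 5, 5, 4]
0.86 [2, 46, 41, 41, 47, 46, 49, 50, 41, 41, 0, 0, 12, 12, 7, 9, 9, 8, 5, 0]
```

```bash
python3 - <<'E'
from h import *
P=np.vstack([cloud(n,load(n)[1])[load(n)[1]>0] for n in('top','scene')])
d=np.hypot(P[:,0]-.426,P[:,1]-.203)
for lo,hi in((.06,.15),(.15,.25),(.25,.4),(.4,.6),(.6,.8)):
    m=(P[:,2]>lo)&(P[:,2]<hi)&(P[:,1]>.05); i=np.where(m)[0]; j=i[np.argsort(d[i])[:3]]; print(lo,d[j].round(3),P[j].round(2).tolist())
E
```

```text
0.06 [0.119 0.119 0.12 ] [[0.51, 0.29, 0.14], [0.52, 0.28, 0.06], [0.52, 0.28, 0.15]]
0.15 [0.119 0.119 0.121] [[0.5, 0.3, 0.24], [0.51, 0.29, 0.18], [0.51, 0.29, 0.17]]
0.25 [0.108 0.109 0.11 ] [[0.46, 0.31, 0.31], [0.45, 0.31, 0.3], [0.45, 0.31, 0.31]]
0.4 [0.115 0.115 0.116] [[0.49, 0.3, 0.59], [0.49, 0.3, 0.59], [0.49, 0.3, 0.59]]
0.6 [0.113 0.113 0.113] [[0.48, 0.3, 0.63], [0.49, 0.3, 0.63], [0.48, 0.3, 0.64]]
```

Call:
move_arm:
  commands:
    - [[-3.9, 0, 0, 0], [-3.9, 0, 0, 0], [-3.9, 0, 0, 0], [-3.9, 0, 0, 0], [0, -2.7, 2.7, 0], [0, -2.7, 2.7, 0], [0, -2.7, 2.7, 0], [0, -2.7, 2.7, 0]]

```text
clock: 0.9
tool_pos: [0.3265, -0.4746, 0.3821]
orientation: [9.4, 90.0, 123.0]
force: [-0.1, -0.3, 0.4]
opening: 0.0878
```

Call:
move_arm:
  commands:
    - [[0, -3.3, 3.4, 0], [0, -3.3, 3.4, 0], [0, -3.3, 3.4, 0], [0, -3.3, 3.4, 0], [0, -3.3, 3.4, 0], [0, -3.3, 3.4, 0], [0, -3.3, 3.4, 0], [0, -3.3, 3.4, 0]]

```text
clock: 1.7
tool_pos: [0.4591, -0.119, 0.3826]
orientation: [-75.3, 90.0, 38.4]
force: [1.1, -0.4, 0.3]
opening: 0.0879
```

Call:
move_arm:
  commands:
    - [[0, -1.2, 3.9, 0], [0, -1.2, 3.9, 0], [0, -1.2, 3.9, 0], [0, -1.2, 3.9, 0], [0, -1.2, 3.9, 0], [0, -1.2, 3.9, 0], [0, -1.2, 3.9, 0], [0, -1.2, 3.9, 0]]

```text
clock: 2.5
tool_pos: [0.4211, 0.2049, 0.3825]
orientation: [-9.1, 90.0, 104.6]
force: [0.5, -0.2, 0.3]
opening: 0.0878
```

Call:
move_arm:
  commands:
    - [[0, 0, 0, -0.145], [0, 0, 0, -0.145], [0, 0, 0, -0.145], [0, 0, 0, -0.145], [0, 0, 0, -0.145], [0, 0, 0, -0.145], [0, 0, 0, -0.131], [0, 0, 0, 0]]
  jaw: 4

```text
clock: 3.3
tool_pos: [0.4217, 0.2033, 0.3823]
orientation: [37.8, 90.0, -151.1]
force: [-0.3, -0.3, -0.4]
opening: 0.0405
```

```bash
python3 - <<'E'
from h import *
o,M=st(); print(M[:,1].round(3),rel((.4262,.203,.017))[0].round(2), np.degrees(np.arctan2(-M[1,2],-M[0,2])))
E
```

```text
t 3.3 pos [0.4217 0.2033 0.3823] x [-0. -0. -1.] z [-0.988  0.154  0.   ] F [-0.3 -0.3 -0.4] open 0.0405 q [ 49.9  -3.3  -8.1  -0.  -85.2 -58.8]
[-0.154 -0.988  0.   ] [36.53 -0.05 -0.46] -8.886968896301262
```

Call:
move_arm:
  commands:
    - [[4, 0, -0.46, 0], [4, 0, 0, 0], [4, 0, 0, 0], [4, 0, 0, 0], [4, 0, 0, 0], [4, 0, 0, 0], [4, 0, 0, 0], [2, 0, 0, 0]]

```text
clock: 4.1
tool_pos: [0.4248, 0.2011, 0.0794]
orientation: [50.8, 89.8, -138.5]
force: [0.2, 1.2, 0.2]
opening: 0.0401
```

```bash
python3 - <<'E'
from h import *
o,M=st(); print(rel((.4262,.203,.017))[0].round(2))
p,d=grab('scene');q,_=grab('top')
r=lambda im,a,b,c,e:cv2.resize(im[a:b,c:e,::-1],(400,400),interpolation=cv2.INTER_CUBIC)
cv2.imwrite('pics/pre.png',np.hstack([r(p,120,240,200,320),r(q,180,280,180,280)]))
E
```

```text
t 4.1 pos [0.4248 0.2011 0.0794] x [-0.003 -0.003 -1.   ] z [-0.987  0.161  0.003] F [0.2 1.2 0.2] open 0.0401 q [ 49.4  10.4 -35.5  -0.  -44.3 -58.6]
[ 6.24 -0.23 -0.12]
```

View pics/pre.png

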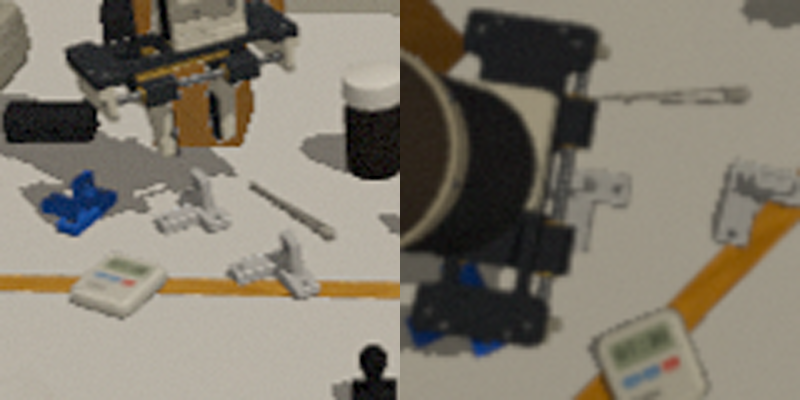

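The jaws straddle the T's tab along its x. They are clear of the L, the blue part and the forceps. Descend and grip.

Call:
move_arm:
  commands:
    - [[2, -0.1, -0.1, 0], [2, -0.1, 0, 0], [1.5, 0, 0, 0], [0.7, 0, 0, 0], [0, 0, 0, 0], [0, 0, 0, 0]]

```text
clock: 4.8
tool_pos: [0.4283, 0.205, 0.0216]
orientation: [-130.2, 89.9, 40.8]
force: [0.4, 0.1, 0.8]
opening: 0.0397
```

Call:
move_arm:
  commands:
    - [[0, 0, 0, 0], [0, 0, 0, 0], [0, 0, 0, 0], [0, 0, 0, 0], [0, 0, 0, 0]]
  jaw: 0

```text
clock: 5.3
tool_pos: [0.4277, 0.2045, 0.0207]
orientation: [-122.1, 90.0, 48.9]
force: [-1.7, -1.1, 2.4]
opening: 0.01
```

Call:
move_arm:
  commands:
    - [[-1, 0, 0, 0], [-2, 0, 0, 0], [-3, 0, 0, 0], [-4, 0, 0, 0], [-4, 0, 0, 0], [-4, 0, 0, 0], [-4, 0, 0, 0], [-4, 0, 0, 0]]

```text
clock: 6.1
tool_pos: [0.4271, 0.2038, 0.283]
orientation: [-106.0, 90.0, 65.0]
force: [1.0, 0.8, -1.7]
opening: 0.0098
```

```bash
python3 - <<'E'
from h import *
o,M=st(); print(rel((.46,-.02,.38))[0].round(2))
E
```

```text
t 6.1 pos [0.4271 0.2038 0.283 ] x [ 0.     0.001 -1.   ] z [-0.988  0.156 -0.   ] F [ 1.   0.8 -1.7] open 0.0098 q [ 49.4  -0.9 -18.4  -0.  -72.5 -58.4]
[-9.71 21.59 -6.75]
```

Call:
move_arm:
  commands:
    - [[-3.9, 0, 0, 0], [-3.9, 0, 0, 0], [-3.9, 0, 0, 0], [0, 3.7, -0.8, 0], [0, 3.7, -0.8, 0], [0, 3.7, -0.8, 0], [0, 3.7, -0.8, 0], [0, 3.7, -0.8, 0]]

```text
clock: 6.9
tool_pos: [0.4373, 0.0138, 0.3982]
orientation: [-124.1, 90.0, 47.0]
force: [1.1, 0.7, -0.8]
opening: 0.0093
```

Call:
move_arm:
  commands:
    - [[0, 3.7, -0.8, 0], [0, 3.7, -0.8, 0], [0, 3.7, -0.8, 0], [0, 3.7, -0.8, 0], [0, 3.7, -0.8, 0], [0, 3.7, -0.8, 0], [0, 3.7, -0.8, 0], [0, 3.7, -0.8, 0]]

```text
clock: 7.7
tool_pos: [0.4543, -0.2884, 0.3981]
orientation: [-95.1, 90.0, 75.9]
force: [0.4, 1.0, -1.4]
opening: 0.01
```

Call:
move_arm:
  commands:
    - [[0, 3.7, -0.8, 0.13], [0, 3.7, 0, 0.13], [0, 3.0, 0, 0.13], [0, 0, 0, 0.139], [0, 0, 0, 0]]

```text
clock: 8.2
tool_pos: [0.4337, -0.3882, 0.3976]
orientation: [3.8, 89.9, 144.3]
force: [-0.3, 0.2, -1.1]
opening: 0.0099
```

```bash
python3 - <<'E'
from h import *
o,M=st(); print(M[:,1].round(3),rel((.46,-.40,.40))[0].round(2),np.degrees(np.arctan2(-M[1,2],-M[0,2])))
E
```

```text
t 8.2 pos [ 0.4337 -0.3882  0.3976] x [-0.001  0.001 -1.   ] z [-0.771  0.637  0.001] F [-0.3  0.2 -1.1] open 0.0099 q [-22.6   8.3   6.   -0.  -87.8 -16.9]
[-0.637 -0.771  0.   ] [-0.24 -0.76 -2.78] -39.534111820267015
```

Call:
move_arm:
  commands:
    - [[0, 2.7, -2.3, 0], [0, 2.7, -2.3, 0], [0, 2.7, -2.3, 0], [0, 2.7, -2.3, 0], [0, 2.7, -2.3, 0], [0, 2.7, -2.3, 0]]

```text
clock: 8.8
tool_pos: [0.4392, -0.6008, 0.3981]
orientation: [-119.6, 90.0, 21.5]
force: [0.6, -0.3, -1.1]
opening: 0.01
```

Call:
move_arm:
  commands:
    - [[0, 0, -3, 0], [0, 0, -3, 0], [0, 0, -3, 0], [0, 0, -3, 0]]

```text
clock: 9.2
tool_pos: [0.5328, -0.676, 0.3984]
orientation: [-156.3, 90.0, -15.3]
force: [1.0, -1.0, -0.6]
opening: 0.0094
```

```bash
python3 -c "
from h import *
st()"
```

```text
t 9.2 pos [ 0.5328 -0.676   0.3984] x [ 0. -0. -1.] z [-0.777  0.629 -0.   ] F [ 1.  -1.  -0.6] open 0.0094 q [-3.890e+01  4.060e+01  5.570e+01 -0.000e+00 -1.051e+02 -1.000e-01]
```

Call:
move_arm:
  commands:
    - [[0, 0, -1.5, 0], [0, 0, -1.5, 0], [0, 0, -1.5, 0]]

```text
clock: 9.5
tool_pos: [0.5658, -0.7026, 0.3955]
orientation: [110.3, 89.9, -108.7]
force: [41.0, -11.4, 66.2]
opening: 0.0094
```

```bash
python3 -c "
from h import *
st()"
```

```text
t 9.5 pos [ 0.5658 -0.7026  0.3955] x [-0.001 -0.002 -1.   ] z [-0.777  0.629 -0.001] F [ 41.  -11.4  66.2] open 0.0094 q [-3.880e+01  4.900e+01  7.170e+01  1.000e-01 -1.127e+02 -1.000e-01]
```

Call:
move_arm:
  commands:
    - [[0, 0, 0, 0]]

```text
clock: 9.6
tool_pos: [0.5664, -0.7017, 0.3884]
orientation: [-3.5, 89.4, 137.5]
force: [1.0, -0.5, -3.9]
opening: 0.0096
```

```bash
python3 -c "
from h import *
o,M=st();print(o['qvel'].round(1),o['tau'].round(1))
for n in('scene',):cv2.imwrite('pics/s2.png',grab(n)[0][...,::-1])"
```

```text
t 9.6 pos [ 0.5664 -0.7017  0.3884] x [-0.008  0.007 -1.   ] z [-0.778  0.629  0.01 ] F [ 1.  -0.5 -3.9] open 0.0096 q [-3.880e+01  4.920e+01  7.140e+01 -0.000e+00 -1.127e+02 -1.000e-01]
[-0.2 -2.1  2.  -0.1  2.8 -0.6] [-1.400e+00 -1.045e+02  3.430e+01  8.900e+00 -6.000e-01 -1.000e-01]
```

View pics/s2.png

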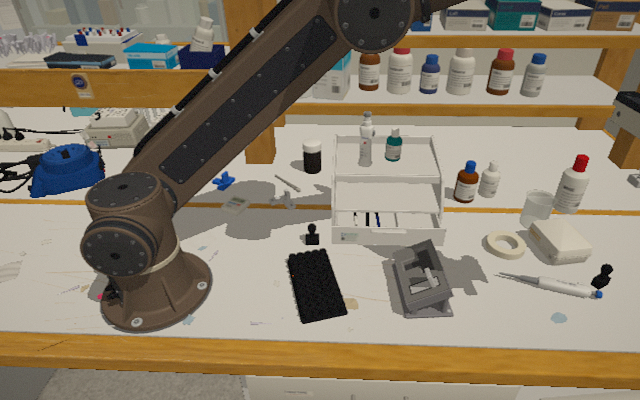

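The arm has hit joint 3's stop, which caused that force spike, and the tool did not tilt. I am dropping that idea. New plan:
1. Set the gauge's upslope edge into the cutout with the tool upright.
2. Release it so that it lies down on the 25° slope.
3. Regrip the tab across y, whose sides stay vertical on the slope.
4. Press along the normal.

The scene picture shows the pocket clear at about (415,265).

Call:
move_arm:
  commands:
    - [[0, 0, 0.5, 0], [0, 0, 1.5, 0], [0, 0, 3, 0], [0, -2, 3.5, 0], [0, -2.5, 3.5, 0], [0, -2.5, 3.5, 0], [0, -2.5, 3.5, 0], [0, -2.5, 3.5, 0]]

```text
clock: 10.45
tool_pos: [0.4664, -0.4659, 0.3988]
orientation: [-178.2, 89.5, -37.4]
force: [0.8, 0.2, -0.5]
opening: 0.0098
```

```bash
python3 - <<'E'
from h import *
o,M=st(); print(M[:,1].round(3),rel((.457,-.396,.18))[0].round(2),np.degrees(np.arctan2(-M[1,2],-M[0,2])))
sp=lambda q:(q[:,0]>-.055)&(q[:,0]<.022)&(q[:,1]>-.09)&(q[:,1]<.045)&(q[:,2]>-.005)&(q[:,2]<.05)
P=cloud('scene',load('scene')[1]).reshape(-1,3)
x,n,e,fr=fit(P,insert,[.46,-.4,.062,-.687,-.436,0],rp,sp);print('scene',x.round(4),np.degrees(x[3:]).round(2),n,e.round(4),fr.round(2))
T=cloud('top',load('top')[1]).reshape(-1,3)
# rim heights upslope, local horizontal frame
h=np.radians(-39.4);ex=np.array([np.cos(h),np.sin(h)]);ey=np.array([-ex[1],ex[0]])
for Q in(P,T):
    w=Q[:,:2]-[.4605,-.3995];a=w@ex;b=w@ey;z=Q[:,2]-.0623
    print([(k,round(max(z[(abs(b)<.03)&(abs(a-k/1000)<.004)],default=9),3)) for k in range(-80,75,8)])
E
```

```text
t 10.45 pos [ 0.4664 -0.4659  0.3988] x [ 0.007 -0.005 -1.   ] z [-0.776  0.631 -0.009] F [ 0.8  0.2 -0.5] open 0.0098 q [-28.   15.8  15.7   0.1 -89.4 -11.1]
[-0.631 -0.776 -0.   ] [21.83 -4.82  5.33] -39.12871909868958
scene [ 4.597e-01 -3.969e-01  6.200e-02 -7.003e-01 -4.311e-01  1.000e-04] [-4.012e+01 -2.470e+01  1.000e-02] 1658 0.0008 0.98
[(-80, np.float64(0.539)), (-72, np.float64(0.539)), (-64, np.float64(0.539)), (-56, np.float64(0.539)), (-48, np.float64(0.538)), (-40, np.float64(0.538)), (-32, np.float64(0.537)), (-24, np.float64(0.537)), (-16, np.float64(0.536)), (-8, np.float64(0.535)), (0, np.float64(0.005)), (8, np.float64(0.023)), (16, np.float64(0.023)), (24, np.float64(0.023)), (32, np.float64(0.005)), (40, 9), (48, 9), (56, np.float64(-0.059)), (64, np.float64(-0.06)), (72, np.float64(-0.06))]
[(-80, np.float64(-0.058)), (-72, np.float64(-0.057)), (-64, np.float64(-0.012)), (-56, np.float64(-0.008)), (-48, np.float64(-0.002)), (-40, np.float64(0.0)), (-32, np.float64(0.003)), (-24, np.float64(0.007)), (-16, np.float64(0.007)), (-8, np.float64(0.001)), (0, np.float64(0.006)), (8, np.float64(0.023)), (16, np.float64(0.026)), (24, np.float64(0.027)), (32, np.float64(0.011)), (40, 9), (48, np.float64(-0.057)), (56, np.float64(-0.057)), (64, np.float64(-0.058)), (72, np.float64(-0.057))]
```

Call:
move_arm:
  commands:
    - [[3, -1.6, 1.8, 0.012], [3, -1.6, 1.8, 0], [3, -1.6, 1.7, 0], [4, 0, 0, 0], [4, 0, 0, 0], [4, 0, 0, 0], [4, 0, 0, 0], [1.5, 0, 0, 0]]

```text
clock: 11.25
tool_pos: [0.4569, -0.3965, 0.129]
orientation: [-176.2, 89.9, -36.1]
force: [-0.5, -0.3, -0.8]
opening: 0.0098
```

```bash
cat > hold.py <<'E'
from h import *
o,M=st()
p,d=grab('scene')
cv2.imwrite('pics/hold%d.png'%(o['clock']*100),cv2.resize(p[170:330,360:520,::-1],(600,600),interpolation=cv2.INTER_CUBIC))
P=cloud('scene',d).reshape(-1,3)
# gauge held: tool-aligned frame: gauge z=-tool x, gauge x=-tool z ; fit offset of gauge origin from TCP in gauge axes
G=np.stack([-M[:,2],-M[:,1]*1,-M[:,0]],1); G[:,1]=np.cross(G[:,2],G[:,0])
Q=(P-o['tool_pos'])@G
near=lambda q:(q[:,0]>-.055)&(q[:,0]<.018)&(abs(q[:,1])<.045)&(q[:,2]>-.008)&(q[:,2]<.016)
x,n,e,fr=fit(Q,tsdf,[0,0,-.0207,0],lambda x:R.from_euler('z',x[3]).as_matrix(),near)
print('gauge rel TCP (gauge axes)',x.round(4),n,e.round(4),fr.round(2)); print(G.round(3).tolist())
E
python3 hold.py; ls pics
```

```text
t 11.25 pos [ 0.4569 -0.3965  0.129 ] x [ 0.002 -0.001 -1.   ] z [-0.768  0.641 -0.002] F [-0.5 -0.3 -0.8] open 0.0098 q [-22.4  18.5 -16.    0.  -55.4 -17.4]
gauge rel TCP (gauge axes) [-0.0024 -0.0003 -0.0206  0.006 ] 341 0.0006 0.99
[[0.768, 0.641, -0.002], [-0.641, 0.768, 0.001], [0.002, 0.0, 1.0]]
crop1.png
hold1125.png
pre.png
s2.png
scene0.png
top0.png
```

Call:
move_arm:
  commands:
    - [[1, -0.2, 0.05, 0], [1, 0, 0, 0], [0.7, 0, 0, 0], [0.4, 0, 0, 0], [0, 0, 0, 0]]

```text
clock: 11.8
tool_pos: [0.4582, -0.3957, 0.0992]
orientation: [160.2, 89.9, -59.8]
force: [-0.3, 1.1, -0.9]
opening: 0.0098
```

```bash
python3 hold.py
```

```text
t 11.8 pos [ 0.4582 -0.3957  0.0992] x [ 0.001 -0.002 -1.   ] z [-0.766  0.643 -0.002] F [-0.3  1.1 -0.9] open 0.0098 q [-22.3  20.3 -17.8   0.1 -51.8 -17.8]
gauge rel TCP (gauge axes) [ 0.006  -0.0148 -0.0207 -0.2988] 457 0.0017 0.71
[[0.766, 0.643, -0.001], [-0.643, 0.766, 0.002], [0.002, -0.001, 1.0]]
```

```bash
ls -t pics | head -1
```

```text
hold1180.png
```

Call:
move_arm:
  commands:
    - [[0, -0.05, 0.1, 0], [0.25, 0, 0, 0], [0.2, 0, 0, 0], [0, 0, 0, 0]]

```text
clock: 12.25
tool_pos: [0.4576, -0.3946, 0.0945]
orientation: [155.5, 89.9, -64.5]
force: [0.0, -0.0, -0.7]
opening: 0.0097
```

```bash
python3 hold.py
```

```text
t 12.25 pos [ 0.4576 -0.3946  0.0945] x [ 0.001 -0.002 -1.   ] z [-0.766  0.643 -0.002] F [ 0.  -0.  -0.7] open 0.0097 q [-22.2  20.5 -18.3   0.1 -51.2 -17.8]
gauge rel TCP (gauge axes) [ 0.0025 -0.0088 -0.0214 -0.1726] 474 0.002 0.65
[[0.766, 0.643, -0.001], [-0.643, 0.766, 0.002], [0.002, -0.001, 1.0]]
```

```bash
cp pics/hold12*.png pics/v.png; ls pics
```

```text
crop1.png
hold1125.png
hold1180.png
hold1225.png
pre.png
s2.png
scene0.png
top0.png
v.png
```

View pics/v.png

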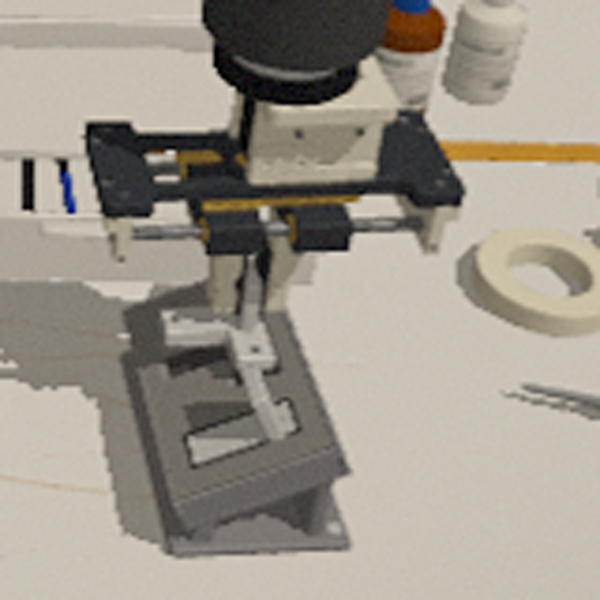

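The T hangs over the cutout the right way round, with its stem on the downslope side, and nothing touches yet. Lower slightly, then open gradually so the gauge lies down gently against the opening finger.

Call:
move_arm:
  commands:
    - [[0.15, 0, 0, 0], [0, 0, 0, 0]]

```text
clock: 12.5
tool_pos: [0.4577, -0.3947, 0.0931]
orientation: [158.6, 89.9, -61.4]
force: [0.0, -0.1, -1.5]
opening: 0.0096
```

Call:
move_arm:
  commands:
    - [[0, 0, 0, 0], [0, 0, 0, 0], [0, 0, 0, 0]]
  jaw: 2.2

```text
clock: 12.8
tool_pos: [0.4579, -0.3948, 0.0935]
orientation: [163.9, 89.9, -56.1]
force: [1.2, 0.5, -0.4]
opening: 0.0213
```

Call:
move_arm:
  commands:
    - [[0, 0, 0, 0], [0, 0, 0, 0], [0, 0, 0, 0]]
  jaw: 4.0

```text
clock: 13.1
tool_pos: [0.4578, -0.3947, 0.0934]
orientation: [162.8, 89.9, -57.2]
force: [-0.5, 0.7, 0.4]
opening: 0.0384
```

```bash
cat > see.py <<'E'
from h import *
o,M=st()
p,d=grab('scene');q,_=grab('top')
r=lambda im,a,b,c,e:cv2.resize(im[a:b,c:e,::-1],(400,400),interpolation=cv2.INTER_CUBIC)
cv2.imwrite('pics/see%d.png'%(o['clock']*100),np.hstack([r(p,220,320,370,470),r(q,170,260,400,490)]))
cv2.imwrite('pics/v.png',np.hstack([r(p,220,320,370,470),r(q,170,260,400,490)]))
E
python3 see.py
```

```text
t 13.1 pos [ 0.4578 -0.3947  0.0934] x [ 0.001 -0.002 -1.   ] z [-0.766  0.643 -0.002] F [-0.5  0.7  0.4] open 0.0384 q [-22.2  20.6 -18.3   0.1 -51.  -17.8]
```

View pics/v.png

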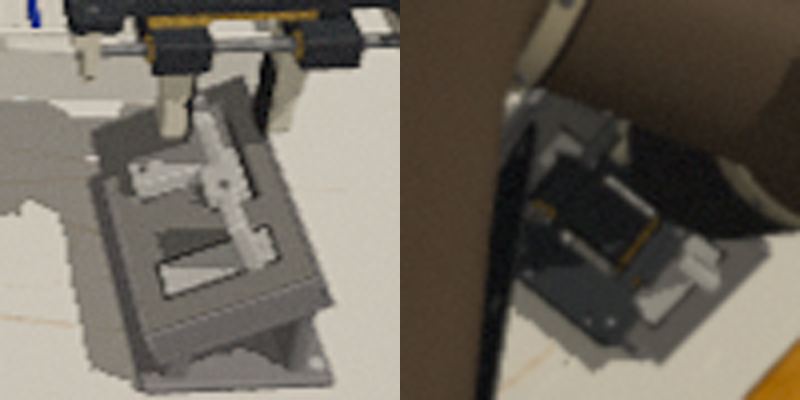

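The T has lain down on the slope inside the cutout. Open further, lift and measure its pose.

Call:
move_arm:
  commands:
    - [[0, 0, 0, 0], [0, 0, 0, 0], [0, 0, 0, 0], [-2, 0, 0, 0], [-3, 0, 0, 0], [-3, 0, 0, 0], [-3, 0, 0, 0]]
  jaw: 7.5

```text
clock: 13.9
tool_pos: [0.4576, -0.3944, 0.2045]
orientation: [159.1, 89.9, -60.9]
force: [0.8, 0.3, -0.2]
opening: 0.0748
```

```bash
cat > pose.py <<'E'
from h import *
o,M=st()
p,d=grab('scene');S=cloud('scene',d).reshape(-1,3)
X=np.array([.4597,-.3969,.0620,-.7003,-.4311,0]);G=rp(X)
Q=(S-X[:3])@G   # pocket frame, scene-camera
import sys
r6=lambda x:R.from_euler('ZYX',x[3:6]).as_matrix()
lim=.016
sel=lambda q:(tsdf(q)<.004)&(q[:,2]>.007)&(q[:,2]<.05)|(box(q,[-.005,-.013,.014],[.005,.013,.046])<.006)
x,n,e,fr=fit(Q,gauge,[0,0,.004,0,0,0],r6,sel)
print('gauge in pocket mm',(x[:3]*1000).round(1),'ZYX deg',np.degrees(x[3:]).round(1),n,e.round(4),fr.round(2))
r=lambda im,a,b,c,e:cv2.resize(im[a:b,c:e,::-1],(400,400),interpolation=cv2.INTER_CUBIC)
q,_=grab('top');cv2.imwrite('pics/v%d.png'%(o['clock']*100),np.hstack([r(p,220,320,370,470),r(q,170,260,400,490)]))
yp=G[:,1]
for s in(1,-1): print('spin jaw->pocket y',s,round(float(np.arctan2(np.dot(np.cross(M[:,2],s*yp),M[:,0]),np.dot(M[:,2],s*yp))),3))
E
python3 pose.py; cp pics/v1*.png pics/w.png
```

```text
t 13.9 pos [ 0.4576 -0.3944  0.2045] x [ 0.001 -0.002 -1.   ] z [-0.766  0.643 -0.002] F [ 0.8  0.3 -0.2] open 0.0748 q [-22.2  14.7 -10.6   0.1 -64.6 -17.8]
gauge in pocket mm [-2.7 -0.2  4.9] ZYX deg [ 1.5 -5.4 -3.2] 436 0.0008 0.96
spin jaw->pocket y 1 1.573
spin jaw->pocket y -1 -1.568
```

View pics/w.png

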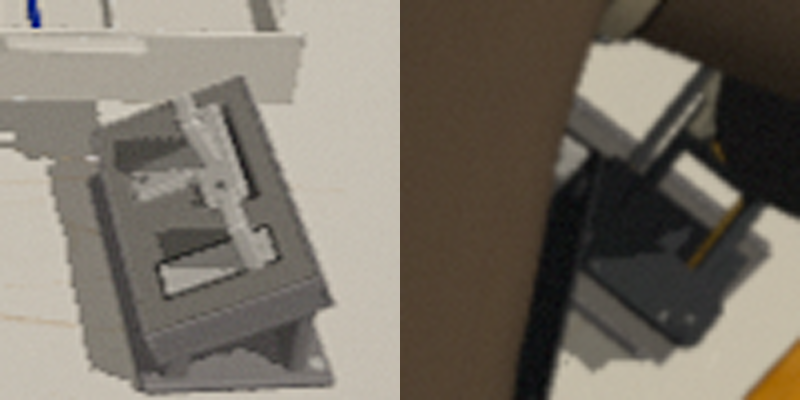

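The T lies in the cutout with its stem on the floor and its crosspiece held up about 5 mm by the lips, as expected. Turn the jaws to the pocket's y axis and compute the regrip point, corrected for the scene camera's −2.4 mm bias along x.

Call:
move_arm:
  commands:
    - [[0, 0, 0, -0.145], [0, 0, 0, -0.145], [0, 0, 0, -0.145], [0, 0, 0, -0.145], [0, 0, 0, -0.145], [0, 0, 0, -0.145]]
  jaw: 4.4

```text
clock: 14.6
tool_pos: [0.4575, -0.3944, 0.2028]
orientation: [106.6, 89.9, -63.2]
force: [-0.8, -1.1, -0.3]
opening: 0.0442
```

Call:
move_arm:
  commands:
    - [[0, 0, 0, -0.145], [0, 0, 0, -0.145], [0, 0, 0, -0.145], [0, 0, 0, -0.145], [0, 0, 0, -0.118], [0, 0, 0, 0]]

```text
clock: 15.2
tool_pos: [0.4575, -0.3944, 0.2029]
orientation: [66.6, 89.9, -63.5]
force: [-0.0, -0.4, -0.6]
opening: 0.0441
```

```bash
cat > tgt.py <<'E'
from h import *
import sys
X=np.array([.4597,-.3969,.0620,-.7003,-.4311,0]);G=rp(X);ex=np.r_[G[:2,0]/np.linalg.norm(G[:2,0]),0]
l=np.array(eval(sys.argv[1]))/1000
t=X[:3]+.0024*ex+G@l
o,M=st();print('target',t.round(4),'rel cm',rel(t)[0].round(2),'y',M[:,1].round(3),'ex',ex.round(3),'jaw/ey',(M[:,2]@G[:,1]).round(4))
n=-G[:,2];print('-n in tool',(n@M).round(3)); print('TCP in pocket mm',(G.T@(o['tool_pos']-X[:3]-.0024*ex)*1000).round(1))
E
python3 tgt.py "[-4.6,.9,24.8]"
```

```text
t 15.2 pos [ 0.4575 -0.3944  0.2029] x [ 0.001 -0.002 -1.   ] z [-0.644 -0.765  0.001] F [-0.  -0.4 -0.6] open 0.0441 q [-22.2  14.8 -10.7   0.1 -64.4  72.1]
target [ 0.451  -0.3884  0.0826] rel cm [12.02 -0.9  -0.05] y [ 0.765 -0.644  0.002] ex [ 0.765 -0.644  0.   ] jaw/ey -1.0
-n in tool [ 0.909  0.416 -0.   ]
TCP in pocket mm [ 53.7   0.5 130.4]
```

Call:
move_arm:
  commands:
    - [[0, -0.9, -0.05, 0], [3, 0, 0, 0], [3, 0, 0, 0], [2.5, 0, 0, 0], [1.5, 0, 0, 0], [1, 0, 0, 0], [1, 0, 0, 0], [0, 0, 0, 0]]

```text
clock: 16.0
tool_pos: [0.4507, -0.3881, 0.0823]
orientation: [37.5, 89.9, -92.7]
force: [-0.3, -0.7, -0.3]
opening: 0.044
```

```bash
python3 tgt.py "[-4.6,.9,24.8]"; python3 see.py
```

```text
t 16.0 pos [ 0.4507 -0.3881  0.0823] x [-0.    -0.001 -1.   ] z [-0.646 -0.764  0.001] F [-0.3 -0.7 -0.3] open 0.044 q [-21.9  20.5 -20.1   0.1 -49.3  71.6]
target [ 0.451  -0.3884  0.0826] rel cm [-0.03  0.04 -0.  ] y [ 0.764 -0.646  0.001] ex [ 0.765 -0.644  0.   ] jaw/ey -1.0
-n in tool [ 0.909  0.417 -0.002]
TCP in pocket mm [-5.1  0.9 24.7]
t 16.0 pos [ 0.4507 -0.3881  0.0823] x [-0.    -0.001 -1.   ] z [-0.646 -0.764  0.001] F [-0.3 -0.7 -0.3] open 0.044 q [-21.9  20.5 -20.1   0.1 -49.3  71.6]
```

View pics/v.png

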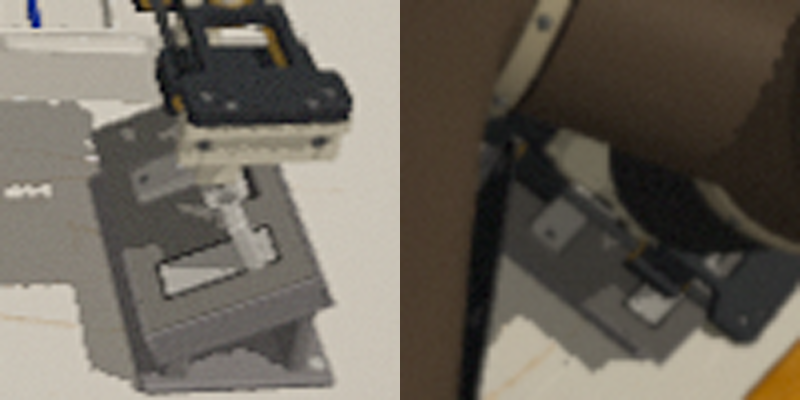

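The fingers straddle the tab over the crosspiece, clear of the straight gauge's tab. I will press the plate evenly with both fingertips, ungripped, in small steps while watching the force.

Call:
move_arm:
  commands:
    - [[0, 0.3, 0, 0], [0, 0, 0, 0], [0.15, 0, 0, 0], [0.15, 0, 0, 0], [0.1, 0, 0, 0], [0.1, 0, 0, 0]]
  jaw: 3.1

```text
clock: 16.7
tool_pos: [0.4547, -0.3913, 0.0794]
orientation: [82.5, 89.7, -47.6]
force: [1.3, -1.3, 7.7]
opening: 0.031
```

Call:
move_arm:
  commands:
    - [[0.1, 0, 0, 0], [0.1, 0, 0, 0], [0, 0, 0, 0]]

```text
clock: 17.0
tool_pos: [0.4553, -0.3917, 0.0778]
orientation: [84.9, 89.6, -45.2]
force: [1.1, -1.8, 7.1]
opening: 0.0308
```

```bash
python3 tgt.py "[0,0,16]"
```

```text
t 17.0 pos [ 0.4553 -0.3917  0.0778] x [ 0.005 -0.005 -1.   ] z [-0.644 -0.765  0.001] F [ 1.1 -1.8  7.1] open 0.0308 q [-22.   21.1 -20.    0.2 -48.6  71.8]
target [ 0.4564 -0.3941  0.0765] rel cm [0.13 0.25 0.11] y [ 0.765 -0.644  0.006] ex [ 0.765 -0.644  0.   ] jaw/ey -1.0
-n in tool [ 0.911  0.412 -0.   ]
TCP in pocket mm [-1.7  1.1 18.2]
```

Call:
move_arm:
  commands:
    - [[0.1, 0, 0, 0], [0.1, 0, 0, 0], [0.1, 0, 0, 0], [0, 0, 0, 0]]

```text
clock: 17.4
tool_pos: [0.456, -0.3923, 0.0757]
orientation: [85.8, 89.5, -44.3]
force: [1.5, -2.6, 11.0]
opening: 0.0311
```

Call:
move_arm:
  commands:
    - [[0.1, 0, 0, 0], [0.1, 0, 0, 0], [0, 0, 0, 0]]

```text
clock: 17.7
tool_pos: [0.4561, -0.3927, 0.0749]
orientation: [84.4, 89.5, -45.6]
force: [-2.0, -1.7, 19.1]
opening: 0.0309
```

```bash
python3 tgt.py "[0,0,16]"
```

```text
t 17.7 pos [ 0.4561 -0.3927  0.0749] x [ 0.006 -0.007 -1.   ] z [-0.643 -0.765  0.001] F [-2.  -1.7 19.1] open 0.0309 q [-22.   21.3 -20.2   0.3 -48.   71.8]
target [ 0.4564 -0.3941  0.0765] rel cm [-0.16  0.12  0.09] y [ 0.765 -0.643  0.009] ex [ 0.765 -0.644  0.   ] jaw/ey -1.0
-n in tool [ 0.912  0.409 -0.   ]
TCP in pocket mm [-1.8  0.9 15. ]
```

Call:
move_arm:
  commands:
    - [[0.1, 0, 0, 0], [0, 0, 0, 0], [-0.3, 0, 0, 0], [-0.7, 0, 0, 0], [-2, 0, 0, 0], [-4, 0, 0, 0], [-4, 0, 0, 0], [-4, 0, 0, 0]]

```text
clock: 18.5
tool_pos: [0.4527, -0.3897, 0.2214]
orientation: [33.3, 89.9, -96.8]
force: [0.8, 0.5, 0.1]
opening: 0.0304
```

```bash
python3 pose.py; python3 see.py; python3 tgt.py "[0,0,16]"|tail -3
```

```text
t 18.5 pos [ 0.4527 -0.3897  0.2214] x [-0.    -0.001 -1.   ] z [-0.645 -0.764  0.001] F [0.8 0.5 0.1] open 0.0304 q [-22.   13.5 -10.    0.1 -66.5  71.8]
gauge in pocket mm [-3.9  0.4  0.2] ZYX deg [ 0.3 -0.2  0.4] 474 0.0009 0.94
spin jaw->pocket y 1 3.141
spin jaw->pocket y -1 -0.001
t 18.6 pos [ 0.4556 -0.3917  0.2264] x [ 0.009 -0.007 -1.   ] z [-0.644 -0.765 -0.001] F [ 0.6  0.  -0. ] open 0.0312 q [-22.   13.2  -9.7   0.2 -66.5  71.8]
target [ 0.4564 -0.3941  0.0765] rel cm [14.46  0.44  0.13] y [ 0.764 -0.645  0.004] ex [ 0.765 -0.644  0.   ] jaw/ey -1.0
-n in tool [ 0.91   0.415 -0.   ]
TCP in pocket mm [ 56.    1.3 149.4]
```

View pics/v.png

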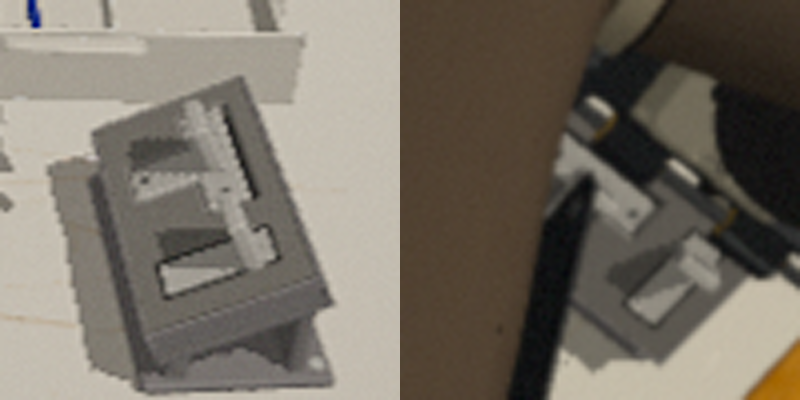

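The gauge is pressed home (z 0.2 mm, tilt under 0.5°), but it sits at the downslope end of its clearance: fitted x is −3.9 mm against a 2 mm clearance, with the gap visible upslope. I will grip the tab across y and slide it about 2 mm upslope.

```bash
python3 tgt.py "[-3.9,.4,21]"|sed -n 2p
```

```text
target [ 0.4524 -0.3902  0.0794] rel cm [14.16 -0.13  0.09] y [ 0.764 -0.645  0.004] ex [ 0.765 -0.644  0.   ] jaw/ey -1.0
```

Call:
move_arm:
  commands:
    - [[3.5, 0, 0, 0], [3.5, 0, 0, 0], [2.5, 0, 0, 0], [1, 0, 0, 0], [0, 0, 0, 0]]
  jaw: 4.4

```text
clock: 19.2
tool_pos: [0.4521, -0.3897, 0.113]
orientation: [-50.3, 89.8, 179.6]
force: [0.4, 0.1, -0.1]
opening: 0.0444
```

```bash
python3 tgt.py "[-3.9,.4,21]"
```

```text
t 19.2 pos [ 0.4521 -0.3897  0.113 ] x [-0.003  0.    -1.   ] z [-0.645 -0.764  0.002] F [ 0.4  0.1 -0.1] open 0.0444 q [-22.   18.9 -17.9   0.1 -53.4  71.8]
target [ 0.4524 -0.3902  0.0794] rel cm [3.35 0.06 0.01] y [ 0.764 -0.645 -0.002] ex [ 0.765 -0.644  0.   ] jaw/ey -1.0
-n in tool [ 0.908  0.42  -0.002]
TCP in pocket mm [ 9.7  0.6 51.7]
```

Call:
move_arm:
  commands:
    - [[1.5, 0, 0, 0], [1, 0, 0, 0], [0.8, 0, 0, 0], [0, 0, 0, 0]]

```text
clock: 19.6
tool_pos: [0.4532, -0.3902, 0.0817]
orientation: [43.9, 89.9, -86.2]
force: [-0.0, 0.4, -0.8]
opening: 0.0442
```

Call:
move_arm:
  commands:
    - [[0, 0, 0, 0], [0, 0, 0, 0], [0, 0, 0, 0], [0, 0, 0, 0]]
  jaw: 0

```text
clock: 20.0
tool_pos: [0.4532, -0.3913, 0.0832]
orientation: [57.7, 89.8, -72.4]
force: [-3.1, -3.2, 3.1]
opening: 0.0259
```

```bash
python3 tgt.py "[0,0,21]"
```

```text
t 20.0 pos [ 0.4532 -0.3913  0.0832] x [ 0.001 -0.003 -1.   ] z [-0.645 -0.764  0.002] F [-3.1 -3.2  3.1] open 0.0259 q [-22.   20.7 -19.7   0.2 -49.4  71.8]
target [ 0.4548 -0.3928  0.0811] rel cm [0.21 0.22 0.01] y [ 0.764 -0.645  0.003] ex [ 0.765 -0.644  0.   ] jaw/ey -1.0
-n in tool [ 0.91   0.415 -0.002]
TCP in pocket mm [-1.1  0.1 23.8]
```

Call:
move_arm:
  commands:
    - [[-0.03, 0.1, 0, 0], [-0.03, 0.1, 0, 0], [0, 0, 0, 0], [0, 0, 0, 0]]

```text
clock: 20.4
tool_pos: [0.4533, -0.3915, 0.0831]
orientation: [-12.1, 89.9, -142.3]
force: [-6.3, 0.3, 4.0]
opening: 0.026
```

```bash
python3 tgt.py "[0,0,21]"; python3 pose.py | grep gauge
```

```text
t 20.4 pos [ 0.4533 -0.3915  0.0831] x [-0.002 -0.001 -1.   ] z [-0.645 -0.764  0.002] F [-6.3  0.3  4. ] open 0.026 q [-22.1  20.8 -19.5   0.1 -49.7  71.8]
target [ 0.4548 -0.3928  0.0811] rel cm [ 0.21  0.2  -0.  ] y [ 0.764 -0.645 -0.   ] ex [ 0.765 -0.644  0.   ] jaw/ey -1.0
-n in tool [ 0.908  0.418 -0.002]
TCP in pocket mm [-0.9 -0.  23.7]
gauge in pocket mm [-11.6   3.6   0. ] ZYX deg [ 5.   0.2 -0.8] 360 0.0011 0.91
```

Call:
move_arm:
  commands:
    - [[-0.02, 0.1, 0, 0], [-0.02, 0.1, 0, 0], [0, 0, 0, 0], [0, 0, 0, 0]]

```text
clock: 20.9
tool_pos: [0.4535, -0.3918, 0.0832]
orientation: [-59.5, 89.8, 170.3]
force: [-10.5, 4.2, 8.8]
opening: 0.0256
```

Call:
move_arm:
  commands:
    - [[0, 0.1, 0, 0], [0, 0.1, 0, 0], [0, 0, 0, 0], [0, 0, 0, 0]]

```text
clock: 21.3
tool_pos: [0.4536, -0.3919, 0.0833]
orientation: [-71.0, 89.6, 158.8]
force: [-13.7, 9.8, 14.4]
opening: 0.0256
```

```bash
python3 tgt.py "[0,0,21]"
```

```text
t 21.3 pos [ 0.4536 -0.3919  0.0833] x [-0.006  0.002 -1.   ] z [-0.645 -0.764  0.002] F [-13.7   9.8  14.4] open 0.0256 q [-22.2  21.1 -19.1   0.  -50.2  72. ]
target [ 0.4548 -0.3928  0.0811] rel cm [ 0.22  0.15 -0.02] y [ 0.764 -0.645 -0.007] ex [ 0.765 -0.644  0.   ] jaw/ey -1.0
-n in tool [ 0.906  0.424 -0.003]
TCP in pocket mm [-0.5 -0.2 23.6]
```

Call:
move_arm:
  commands:
    - [[-0.15, 0, 0, 0], [-0.15, 0.05, 0, 0], [0, 0, 0, 0], [0, 0, 0, 0]]

```text
clock: 21.7
tool_pos: [0.4551, -0.3933, 0.085]
orientation: [-64.3, 89.7, 165.5]
force: [-6.5, 0.4, -1.5]
opening: 0.0259
```

```bash
python3 tgt.py "[0,0,21]"
```

```text
t 21.7 pos [ 0.4551 -0.3933  0.085 ] x [-0.005  0.001 -1.   ] z [-0.646 -0.764  0.002] F [-6.5  0.4 -1.5] open 0.0259 q [-22.2  21.1 -18.8   0.1 -50.4  72. ]
target [ 0.4548 -0.3928  0.0811] rel cm [ 0.39 -0.05 -0.02] y [ 0.764 -0.646 -0.005] ex [ 0.765 -0.644  0.   ] jaw/ey -1.0
-n in tool [ 0.907  0.422 -0.003]
TCP in pocket mm [ 2.1 -0.2 24.3]
```

Call:
move_arm:
  commands:
    - [[0, 0, 0, 0], [0, 0, 0, 0], [0, 0, 0, 0], [-1, -0.2, 0, 0], [-3, 0, 0, 0], [-4, 0, 0, 0], [-4, 0, 0, 0], [0, 0, 0, 0]]
  jaw: 4.0

```text
clock: 22.5
tool_pos: [0.4598, -0.395, 0.2139]
orientation: [93.5, 89.2, -36.6]
force: [1.6, 0.8, -0.4]
opening: 0.0401
```

```bash
python3 pose.py; python3 see.py|tail -0;  python3 tgt.py "[0,0,16]"|sed -n 2,4p
```

```text
t 22.5 pos [ 0.4598 -0.395   0.2139] x [ 0.011 -0.008 -1.   ] z [-0.644 -0.765 -0.001] F [ 1.6  0.8 -0.4] open 0.0401 q [-22.1  14.1 -10.2   0.2 -64.9  71.9]
gauge in pocket mm [2.7 0.5 0.9] ZYX deg [ 0.4  0.6 -0.2] 464 0.0008 0.95
spin jaw->pocket y 1 -3.141
spin jaw->pocket y -1 0.001
target [ 0.4564 -0.3941  0.0765] rel cm [12.95  0.06  0.11] y [ 0.764 -0.645  0.002] ex [ 0.765 -0.644  0.   ] jaw/ey -1.0
-n in tool [ 0.909  0.416 -0.001]
TCP in pocket mm [ 53.4   1.1 134. ]Exception ignored on flushing sys.stdout:
BrokenPipeError: [Errno 32] Broken pipe
```

View pics/v.png

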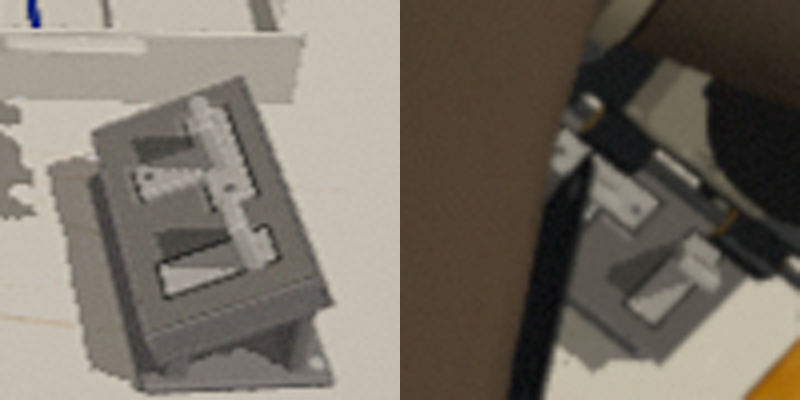

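The gauge is now at the upslope end: +2.7 mm by the fit, so the two limit readings −3.9 and +2.7 put the centre near −0.6. The arm's stored lead moved it further on release. I will regrip, bring it back about 3 mm, press along the normal, and take the side load off before opening.

```bash
python3 tgt.py "[2.7,.5,22]"
```

```text
t 22.7 pos [ 0.4565 -0.3928  0.2061] x [ 0.001 -0.002 -1.   ] z [-0.645 -0.764  0.   ] F [ 0.6 -0.8 -1.1] open 0.0401 q [-22.1  14.5 -10.7   0.1 -64.7  71.9]
target [ 0.4567 -0.3937  0.0831] rel cm [12.3   0.06  0.06] y [ 0.764 -0.645  0.002] ex [ 0.765 -0.644  0.   ] jaw/ey -1.0
-n in tool [ 0.909  0.416 -0.001]
TCP in pocket mm [ 53.4   1.1 134. ]
```

Call:
move_arm:
  commands:
    - [[3.5, 0, 0.1, 0], [3.5, 0, 0, 0], [2.5, 0, 0, 0], [0, 0, 0, 0]]

```text
clock: 23.1
tool_pos: [0.4533, -0.3924, 0.1065]
orientation: [-68.5, 89.6, 161.3]
force: [-0.5, 0.3, 0.2]
opening: 0.0397
```

```bash
python3 tgt.py "[2.7,.5,22]"
```

```text
t 23.1 pos [ 0.4533 -0.3924  0.1065] x [-0.007  0.002 -1.   ] z [-0.645 -0.764  0.003] F [-0.5  0.3  0.2] open 0.0397 q [-22.2  19.6 -17.7   0.  -53.1  72. ]
target [ 0.4567 -0.3937  0.0831] rel cm [ 2.34  0.35 -0.12] y [ 0.764 -0.645 -0.007] ex [ 0.765 -0.644  0.   ] jaw/ey -1.0
-n in tool [ 0.906  0.424 -0.003]
TCP in pocket mm [ 9.4 -0.7 44.7]
```

Call:
move_arm:
  commands:
    - [[1.2, 0.1, -0.05, 0], [0.8, 0, 0, 0], [0.3, 0, 0, 0], [0, 0, 0, 0], [0, 0, 0, 0]]

```text
clock: 23.6
tool_pos: [0.4578, -0.3946, 0.089]
orientation: [80.8, 89.8, -49.3]
force: [0.7, 0.4, -0.0]
opening: 0.0401
```

```bash
python3 tgt.py "[2.7,.5,22]"
```

```text
t 23.6 pos [ 0.4578 -0.3946  0.089 ] x [ 0.002 -0.002 -1.   ] z [-0.645 -0.764  0.001] F [ 0.7  0.4 -0. ] open 0.0401 q [-22.2  20.8 -18.6   0.1 -50.4  72. ]
target [ 0.4567 -0.3937  0.0831] rel cm [ 0.58 -0.14  0.  ] y [ 0.764 -0.645  0.003] ex [ 0.765 -0.644  0.   ] jaw/ey -1.0
-n in tool [ 0.91   0.415 -0.001]
TCP in pocket mm [ 6.4  0.5 26.7]
```

Call:
move_arm:
  commands:
    - [[0, 0, 0, 0], [0, 0, 0, 0], [0, 0, 0, 0], [0, 0, 0, 0]]
  jaw: 0

```text
clock: 24.0
tool_pos: [0.4572, -0.3949, 0.0888]
orientation: [62.1, 89.8, -68.1]
force: [-3.7, -2.1, 3.0]
opening: 0.0254
```

```bash
python3 tgt.py "[2.7,.5,22]"
```

```text
t 24.0 pos [ 0.4572 -0.3949  0.0888] x [ 0.001 -0.003 -1.   ] z [-0.645 -0.764  0.001] F [-3.7 -2.1  3. ] open 0.0254 q [-22.2  20.8 -18.7   0.2 -50.4  72. ]
target [ 0.4567 -0.3937  0.0831] rel cm [ 0.56 -0.11 -0.06] y [ 0.764 -0.645  0.003] ex [ 0.765 -0.644  0.   ] jaw/ey -1.0
-n in tool [ 0.91   0.416 -0.001]
TCP in pocket mm [ 6.1 -0.1 26.7]
```

Call:
move_arm:
  commands:
    - [[0.04, -0.1, 0, 0], [0.04, -0.1, 0, 0], [0.04, -0.1, 0, 0], [0.04, -0.1, 0, 0], [0, 0, 0, 0], [0, 0, 0, 0]]

```text
clock: 24.6
tool_pos: [0.4561, -0.3935, 0.0879]
orientation: [84.0, 89.6, -46.1]
force: [0.4, -7.0, 2.3]
opening: 0.0253
```

```bash
python3 tgt.py "[2.7,.5,22]"|grep -v target
```

```text
t 24.6 pos [ 0.4561 -0.3935  0.0879] x [ 0.005 -0.005 -1.   ] z [-0.645 -0.765  0.001] F [ 0.4 -7.   2.3] open 0.0253 q [-22.1  20.6 -19.2   0.2 -49.9  71.8]
-n in tool [ 0.911  0.412 -0.001]
TCP in pocket mm [ 4.1  0.3 26.6]
```

Call:
move_arm:
  commands:
    - [[0.05, -0.1, 0, 0], [0.05, -0.05, 0, 0], [0, 0, 0, 0], [0, 0, 0, 0]]

```text
clock: 25.0
tool_pos: [0.4555, -0.3929, 0.0874]
orientation: [85.5, 89.5, -44.6]
force: [0.7, -7.3, 5.1]
opening: 0.0255
```

```bash
python3 tgt.py "[2.7,.5,22]"|grep -v target
```

```text
t 25.0 pos [ 0.4555 -0.3929  0.0874] x [ 0.006 -0.006 -1.   ] z [-0.644 -0.765  0.001] F [ 0.7 -7.3  5.1] open 0.0255 q [-22.1  20.5 -19.4   0.2 -49.7  71.8]
-n in tool [ 0.912  0.41  -0.001]
TCP in pocket mm [ 3.2  0.4 26.5]
```

Call:
move_arm:
  commands:
    - [[0.12, 0.08, 0, 0], [0.12, 0.08, 0, 0], [0.12, 0.05, 0, 0], [0, 0, 0, 0], [0, 0, 0, 0]]

```text
clock: 25.5
tool_pos: [0.4557, -0.3937, 0.0868]
orientation: [76.4, 89.6, -53.7]
force: [-9.5, 2.2, 32.8]
opening: 0.0254
```

```bash
python3 tgt.py "[2.7,.5,22]"|grep -v target
```

```text
t 25.5 pos [ 0.4557 -0.3937  0.0868] x [ 0.004 -0.006 -1.   ] z [-0.644 -0.765  0.002] F [-9.5  2.2 32.8] open 0.0254 q [-22.1  20.6 -19.3   0.3 -49.7  71.9]
-n in tool [ 0.911  0.412 -0.001]
TCP in pocket mm [ 3.5 -0.1 25.7]
```

Call:
move_arm:
  commands:
    - [[-0.15, -0.06, 0, 0], [-0.15, -0.06, 0, 0], [0, 0, 0, 0], [0, 0, 0, 0]]

```text
clock: 25.9
tool_pos: [0.4554, -0.3933, 0.087]
orientation: [81.7, 89.6, -48.5]
force: [-1.5, -8.0, 8.2]
opening: 0.0254
```

```bash
python3 tgt.py "[2.7,.5,22]"|grep -v target
```

```text
t 25.9 pos [ 0.4554 -0.3933  0.087 ] x [ 0.005 -0.005 -1.   ] z [-0.644 -0.765  0.001] F [-1.5 -8.   8.2] open 0.0254 q [-22.1  20.6 -19.4   0.2 -49.7  71.8]
-n in tool [ 0.911  0.411 -0.001]
TCP in pocket mm [ 3.2  0.  26.1]
```

Call:
move_arm:
  commands:
    - [[-0.08, 0.1, 0.08, 0], [-0.05, 0.07, 0.07, 0], [0, 0, 0, 0], [0, 0, 0, 0]]

```text
clock: 26.3
tool_pos: [0.4551, -0.3939, 0.087]
orientation: [85.4, 89.8, -44.7]
force: [0.4, -2.6, 6.2]
opening: 0.0253
```

```bash
python3 tgt.py "[2.7,.5,22]"|grep -v target
```

```text
t 26.3 pos [ 0.4551 -0.3939  0.087 ] x [ 0.003 -0.003 -1.   ] z [-0.645 -0.765  0.   ] F [ 0.4 -2.6  6.2] open 0.0253 q [-22.2  20.7 -19.1   0.1 -50.   72. ]
-n in tool [ 0.91   0.414 -0.   ]
TCP in pocket mm [ 3.3 -0.7 26. ]
```

Residual side load is small, so release, lift and measure.

Call:
move_arm:
  commands:
    - [[0, 0, 0, 0], [0, 0, 0, 0], [0, 0, 0, 0], [-1.5, 0, 0, 0], [-3, 0, 0, 0], [-4, 0, 0, 0], [-4, 0, 0, 0], [0, 0, 0, 0]]
  jaw: 4.4

```text
clock: 27.1
tool_pos: [0.4565, -0.3949, 0.2173]
orientation: [92.8, 89.4, -37.3]
force: [1.3, -0.7, 0.2]
opening: 0.0442
```

```bash
python3 pose.py; cat > gap.py <<'E'
from h import *
# brightness profile along pocket x through crosspiece, scene camera, face plane z=12, both sides of tab
p,d=load('scene');c=calibration('scene');K=c['mtx'];T=c['T']
X=np.array([.4597,-.3969,.0620,-.7003,-.4311,0]);G=rp(X)
def px(l):
    w=X[:3]+G@np.array(l); q=(w-T[:3,3])@T[:3,:3]; return K[0,2]+K[0,0]*q[0]/-q[2],K[1,2]-K[1,1]*q[1]/-q[2]
g=p.mean(2).astype(np.float32)
for nm,pts in [('x@y=-25',[(x,-25,12) for x in range(-20,24,2)]),('x@y=+25',[(x,25,12) for x in range(-20,24,2)]),('stem x@y=0',[(x,0,12) for x in range(-58,-38,2)])]:
    uv=np.float32([px(np.array(t)/1000) for t in pts]); v=cv2.remap(g,uv[:,0].reshape(1,-1),uv[:,1].reshape(1,-1),cv2.INTER_LINEAR)[0]
    print(nm,[(t[0],int(b)) for t,b in zip(pts,v)])
E
python3 gap.py
```

```text
t 27.1 pos [ 0.4565 -0.3949  0.2173] x [ 0.009 -0.007 -1.   ] z [-0.644 -0.765 -0.001] F [ 1.3 -0.7  0.2] open 0.0442 q [-22.2  13.8 -10.1   0.2 -65.4  72. ]
gauge in pocket mm [-3.3  0.7  0.1] ZYX deg [-0.7  0.5 -0. ] 469 0.0009 0.96
spin jaw->pocket y 1 -3.141
spin jaw->pocket y -1 0.0
x@y=-25 [(-20, 102), (-18, 100), (-16, 107), (-14, 104), (-12, 122), (-10, 145), (-8, 155), (-6, 150), (-4, 141), (-2, 126), (0, 126), (2, 147), (4, 153), (6, 153), (8, 157), (10, 140), (12, 88), (14, 45), (16, 80), (18, 100), (20, 103), (22, 102)]
x@y=+25 [(-20, 94), (-18, 103), (-16, 112), (-14, 110), (-12, 118), (-10, 132), (-8, 139), (-6, 147), (-4, 154), (-2, 159), (0, 159), (2, 149), (4, 147), (6, 154), (8, 158), (10, 137), (12, 85), (14, 68), (16, 85), (18, 101), (20, 102), (22, 104)]
stem x@y=0 [(-58, 102), (-56, 103), (-54, 103), (-52, 108), (-50, 117), (-48, 122), (-46, 144), (-44, 133), (-42, 106), (-40, 95)]
```

The depth fit says −3.3 mm, but the image edges at both crosspiece arms (about −11.5 and +11) suggest x ≈ 0. I will cross-check by measuring the edges in the saved crops of the two end states as well.

```bash
ls pics; cat > gap2.py <<'E'
from h import *
import sys
c=calibration('scene');K=c['mtx'];T=c['T']
X=np.array([.4597,-.3969,.0620,-.7003,-.4311,0]);G=rp(X)
def px(l):
    w=X[:3]+G@np.array(l); q=(w-T[:3,3])@T[:3,:3]; return K[0,2]+K[0,0]*q[0]/-q[2],K[1,2]-K[1,1]*q[1]/-q[2]
def prof(g,pts):
    uv=np.float32([px(np.array(t)/1000) for t in pts]); 
    uv=(uv-[370,220]+.5)*4-.5; uv=uv.astype(np.float32)
    return cv2.remap(g,uv[:,:1],uv[:,1:],cv2.INTER_LINEAR).ravel()
import glob
for f in sorted(glob.glob('pics/v[0-9]*.png')):
    g=cv2.imread(f)[:,:400].mean(2).astype(np.float32); out=[]
    xs=np.arange(-20,24,.25); up=[];lo=[]
    for y in(-32,-29,-26,-23,-20,20,23,26,29,32):
        v=prof(g,[(x,y,12) for x in xs]); 
        a=v[(xs>5)&(xs<20)];i=np.argmin(np.diff(a));up.append(xs[xs>5][i])
        b=v[(xs>-18)&(xs<-5)];lo.append(xs[xs>-18][np.argmax(np.diff(b))])
    ss=np.arange(-58,-40,.25);st_=[ss[np.argmax(np.diff(prof(g,[(x,y,12) for x in ss])))] for y in(-7,-4,0,4,7)]
    ys=np.arange(25,50,.25);yp=[ys[np.argmin(np.diff(prof(g,[(x,y,12) for y in ys])))] for x in(-6,-3,0,3,6)];yn=[-ys[np.argmin(np.diff(prof(g,[(x,-y,12) for y in ys])))] for x in(-6,-3,0,3,6)]
    print(f,'up',np.median(up),'lo',np.median(lo),'stem',np.median(st_),'y+',np.median(yp),'y-',np.median(yn))
E
python3 gap2.py
```

```text
crop1.png
hold1125.png
hold1180.png
hold1225.png
pre.png
s2.png
scene0.png
see1310.png
see1600.png
see1860.png
see2260.png
top0.png
v.png
v1390.png
v1850.png
v2039.png
v2250.png
v2710.png
w.png
pics/v1390.png up 10.875 lo -13.0 stem -47.25 y+ 37.25 y- -36.5
pics/v1850.png up 11.0 lo -11.375 stem -47.25 y+ 45.5 y- -39.0
pics/v2039.png up 10.75 lo -9.625 stem -48.0 y+ 27.75 y- -29.75
pics/v2250.png up 13.0 lo -9.25 stem -45.25 y+ 46.0 y- -33.25
pics/v2710.png up 11.5 lo -11.0 stem -47.25 y+ 45.5 y- -39.0
```

```bash
cat >> gap2.py <<'E'
print('straight gauge ref')
for f in ('pics/v1850.png','pics/v2710.png'):
    g=cv2.imread(f)[:,:400].mean(2).astype(np.float32)
    for y in(-47,-50,-53,-92,-95,-98):
        xs=np.arange(-20,24,.25);v=prof(g,[(x,y,12) for x in xs])
        k=np.diff(v);m=xs[:-1]
        print(y,'lo',m[m<-5][np.argmax(abs(k[m<-5]))],'up',m[m>5][np.argmin(k[m>5])],end=' | ')
    for x in(-7,-3,3,7):
        ys=np.arange(-56,-36,.25);v=prof(g,[(x,y,12) for y in ys]);print('x',x,'y edge',ys[np.argmax(abs(np.diff(v)))],end=' ')
    print()
g=cv2.imread('pics/v2710.png')[:,:400].mean(2).astype(np.float32)
for x in(-7,0,6):
  print(x,[(y,int(b)) for y,b in zip(range(28,46,1),prof(g,[(x,y,12) for y in range(28,46,1)]))]);print([(y,int(b)) for y,b in zip(range(-28,-48,-1),prof(g,[(x,y,12) for y in range(-28,-48,-1)]))])
E
python3 gap2.py|sed -n '/ref/,$p'
```

```text
straight gauge ref
-47 lo -6.25 up 5.25 | -50 lo -6.25 up 5.25 | -53 lo -6.75 up 5.5 | -92 lo -5.5 up 9.75 | -95 lo -10.25 up 16.75 | -98 lo -5.5 up 10.0 | x -7 y edge -51.5 x -3 y edge -54.0 x 3 y edge -43.0 x 7 y edge -39.0 
-47 lo -6.25 up 5.5 | -50 lo -6.25 up 5.25 | -53 lo -6.75 up 5.25 | -92 lo -7.5 up 17.75 | -95 lo -14.25 up 7.25 | -98 lo -17.5 up 12.75 | x -7 y edge -51.5 x -3 y edge -54.0 x 3 y edge -43.0 x 7 y edge -39.0 
-7 [(28, 150), (29, 150), (30, 147), (31, 142), (32, 136), (33, 130), (34, 130), (35, 134), (36, 139), (37, 143), (38, 144), (39, 142), (40, 138), (41, 136), (42, 133), (43, 131), (44, 129), (45, 128)]
[(-28, 152), (-29, 150), (-30, 148), (-31, 146), (-32, 142), (-33, 138), (-34, 134), (-35, 133), (-36, 133), (-37, 131), (-38, 128), (-39, 124), (-40, 118), (-41, 112), (-42, 107), (-43, 103), (-44, 102), (-45, 103), (-46, 105), (-47, 108)]
0 [(28, 167), (29, 171), (30, 172), (31, 170), (32, 167), (33, 162), (34, 159), (35, 158), (36, 158), (37, 161), (38, 166), (39, 170), (40, 169), (41, 165), (42, 159), (43, 152), (44, 143), (45, 133)]
[(-28, 90), (-29, 107), (-30, 132), (-31, 148), (-32, 154), (-33, 152), (-34, 153), (-35, 154), (-36, 156), (-37, 157), (-38, 157), (-39, 157), (-40, 156), (-41, 155), (-42, 156), (-43, 158), (-44, 160), (-45, 161), (-46, 161), (-47, 160)]
6 [(28, 154), (29, 153), (30, 150), (31, 145), (32, 138), (33, 129), (34, 120), (35, 116), (36, 115), (37, 113), (38, 111), (39, 107), (40, 103), (41, 100), (42, 100), (43, 102), (44, 103), (45, 103)]
[(-28, 157), (-29, 156), (-30, 155), (-31, 154), (-32, 155), (-33, 157), (-34, 159), (-35, 161), (-36, 159), (-37, 149), (-38, 135), (-39, 120), (-40, 105), (-41, 98), (-42, 99), (-43, 99), (-44, 97), (-45, 94), (-46, 93), (-47, 96)]
```

The edge readings are consistent (widths about 22.4 mm). They put x at −0.2, +1.9 and now +0.1 mm. With the 2 mm clearance bounding every state, the true x now lies between about −1.7 and +0.2 mm, inside the 3 mm tolerance. One last look before handing in.

```bash
python3 - <<'E'
from h import *
p,d=grab('scene');o=get_obs();print(o['clock'],o['tool_pos'].round(3),o['force'].round(1))
r=lambda a,b,c,e:cv2.resize(p[a:b,c:e,::-1],(400,400),interpolation=cv2.INTER_CUBIC)
cv2.imwrite('pics/fin.png',np.hstack([r(220,320,370,470),r(150,250,210,330)]))
E
```

```text
27.25 [ 0.454 -0.393  0.211] [ 0.1 -0.5 -1.8]
```

View pics/fin.png

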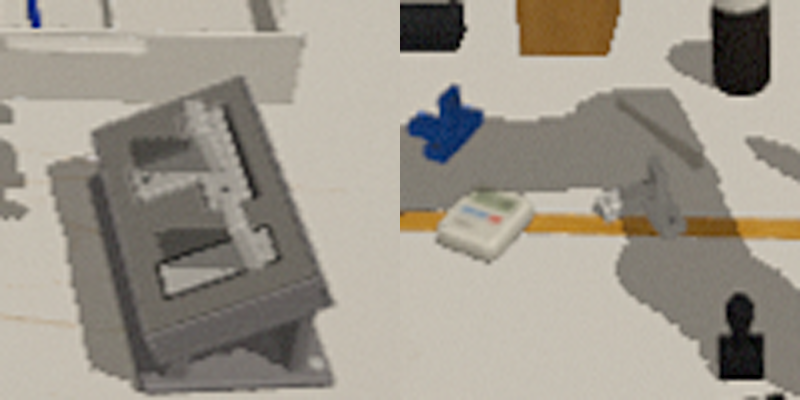

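The T lies flush in its cutout. The L, forceps, stamp and blue part are where they were, and the gripper is clear. Handing in.

```bash
python3 -c "
from plant import close_job
print(close_job())"
```

```text
the job is handed in; nothing more can be done
None
```

The T gauge is pressed home in its cutout and released. I handed the job in at about 27 s of the 40 s allowed.

**What I did:** The moves cannot tilt the tool, so I carried the T over upright, set its upslope edge in the cutout and let it lie down on the slope. I then pressed it past the lips with both fingertips. It ended up off-centre along the slope, so I regripped the tab across y, slid it back, and pressed again along the normal at about 33 N.

**Last checks:**
- **Depth fit:** height 0.1 mm off home, tilt about 0.5°, yaw 0.7°, y about 0.7 mm.
- **Image edges:** x about +0.1 mm. The 2 mm clearance limits it to roughly −1.7 to +0.2 mm, assuming the foam does not give.
- **Final view:** the L gauge, forceps and stamp look unmoved, and the gripper was about 0.1 m clear.

**What disagreed or failed:**
- **x reading:** the depth fit gave −3.3 mm, outside the 3 mm tolerance. I trusted the image edges, because that fit covered 6.6 mm between positions the cutout keeps within 4 mm. A check against the fixed straight gauge gave no clear answer.
- **Joint stop:** an early attempt to tilt the tool by overreaching ran joint 3 into its stop, reading 71.7° against a 71.71° limit. The wrist force reached about 79 N, under the 120 N limit. No failure was reported, but no verdict is shown either, so I cannot rule out a range fault there.

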